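# Lock the otoscope head on its handle and take the instrument from the charger

### The arm

A 7-joint arm with a two-finger parallel gripper is mounted at the origin on a cart in front of the work surface, level with it; the furniture and walls round the work are solid. World frame = base frame: x ahead of the robot, y to its left, z up, the work surface at z = 0. Lengths are in m, angles in rad, forces in N, time in s.
With the tool pointing down it reaches from about 0.4 to 0.85 m from the base axis. Payload 10.4 kg.
Tool frame: the origin (TCP) lies on the centre line of the jaws, within the pads' length; the fingertips stand 14 mm ahead of it and the grasp point (between the pads) lies 5 mm behind it (manip.tip_reach is the distance from the TCP to the fingertips, in m); z points along the fingers, y is the line along which they close (so a half turn about z gives the same grasp; the last joint's range is limited). The gripper opens to 85 mm and grips with 20 to 120 N. Pads are 22 mm wide; open, the fingers measure 114 mm over their backs; the gripper's body (76 mm by 85 mm) begins 54 mm behind the grasp point. The pads swing forward as they close: fully open they stand 13 mm farther back than shut.
Start: joints at [-1.372, 0.332, -0.065, 1.46, 0.022, 1.35, -0.088], TCP at [0.137, 0.61, 0.245] pointing down, gripper open.
Joint ranges: [-2.6, 2.6], [-0.5, 2.12], [-1.47, 1.34], [0.16, 2.42], [-1.27, 4.41], [0.06, 2.06], [-2.6, 2.6]. Speed limits (rad/s): [2.22, 2.22, 2.79, 2.79, 3.14, 3.14, 3.14].

### API

Orientations are given as a unit quaternion [x, y, z, w].
In Python, from workcell import manip gives the robot as it stands.
- The arm moves only by the shell command python3 -m pendant 'ROWS' [FORCE]. ROWS is JSON, a list of rows, each a list of 7 numbers: the shift along the tool's x, y, z in units of 50 mm (1.0 is 50 mm), then the turn, a rotation vector about the tool's x, y, z in units of 8 degrees (1.0 is 8 degrees), then the opening, from -1 (shut) to 1 (fully open), so that 0 is half open. In form: [[dx, dy, dz, ax, ay, az, jaw], ...]. A call has exactly 10 rows; each row is the pose to reach, as a shift and turn from the pose commanded when the call began, along the tool's axes at that moment; what a row does not reach only later rows make up. A row lasts 1/8 s, in which the tool goes at most 62.5 mm and 10.7 degrees, less where a joint would pass 70% of its speed; a pose out of reach is approached as far as the arm can. A call with a gripper value outside its range is refused whole. The fingers move at their own pace and stop on an object; FORCE is the grip in N (left out, the last holds). Time passes only in rows, so rows that repeat a pose let the fingers close, or fill a call up. It gives the time, the measured TCP pose, the force, the opening and the grip force at its end, in the units of the state.
- manip.get_obs(): the state, without advancing time (a new reading comes with each control period).
- manip.camera(name): name is "side" or "top" or "wrist"; returns (picture, depth): 420x560x3 uint8, red, green, blue; 420x560 float32, m along the optical axis (not along the pixel's ray), 0 where there is no reading.
- manip.get_calibration(name): a dict with "fx", "fy", "cx", "cy" (pixels), "D" ([k1, k2, p1, p2, k3] as OpenCV has them; the pictures are not rectified), "xyz" and "orientation" of the camera in the world. Camera axes: x right, y up, looking along -z (the intrinsics and any distortion apply to the point x, -y, -z); pixel columns grow to the right and rows downward; lengths in m; the calibration is good to about 2 mm. A picture is of the moment at which its call begins: read the wrist's pose just before it. get_calibration takes no time and is no camera call; for the wrist camera it gives the pose at the moment of the call.
- manip.hand_in(): hands the job in; it is judged then, once.
Trained networks look in the newest picture that a camera, given by its name, has taken for a name from the list of things; names that differ only in an ending like _2 or _b are one class to them, and where a whole thing is asked for, a point or a joint stands for the part that bears it (a point fixed in the world has none). Each returns a list of dicts, best first, with "p" (0 to 1); they miss things now and then, are a little off and sometimes report something else, mostly with a low value. They report only what shows in the picture. A call takes as long as a camera call.
- manip.find_in(thing, camera): "box" ([left, top, right, bottom] in pixels, round what is visible of it).
- manip.trace(thing, camera): "pixels" (420x560 bool, what is visible of it) and "box" ([left, top, right, bottom] in pixels, round what is visible of it).
- manip.tip_of(thing, camera): "pixel" ([column, row] in pixels: a listed point, or the origin of a listed thing).
The state is a dict: "clock": time; "joint_pos": joint angles; "joint_velocities": joint speeds; "tau": joint torques, N m; "position": TCP position; "ee_rot": TCP orientation; "ft_force": force on the tool from outside, world axes, zero at the start; "torque": the same for the moment, N m; "grip_width": opening from 0.0 (shut) to 1.0 (fully open); "grasp_force": force on a finger pad.
Only numpy, scipy, OpenCV 4.12 (cv2) and the standard library are available. Lean on these libraries where they do the work, as an engineer would, in place of code of your own. Each camera call takes 0.05 s, during which the arm holds its last target. There are 200 camera calls.

### The job

Fit the otoscope head (the one with the ear cone) to the handle standing in the desk charger: lower it over the steel stud with its lugs in the two slots, push it fully down against the spring pin, twist it clockwise about a quarter turn as far as it goes so that the ear cone points away from the thumb switch, and let the spring lift it into its locked seat. Then, gripping only the head, raise the complete otoscope straight out of the charger and finish still holding it, upright and still, with its foot well clear above the charger. Leave the ophthalmoscope head standing undisturbed.

Things in the scene. Friction and masses are not known exactly. Their poses are not given: they have to be found in the camera images.
- charger: White desk charger, fixed, 92 (x) x 142 (y) x 60 mm high, origin at the centre of its underside, front to -x. Two square wells 31.5 mm wide, 46 mm deep, open upward 34 mm left (+y) and right (-y) of its middle; the handle stands in the left one, the right one is empty.
- handle: Otoscope handle, loose, 180 g, upright in the charger's left well, yaw as the charger's. Origin at the centre of its foot, 14 mm above the worktop while in the well; z up. Black 30 x 30 mm squared grip (the well stops it turning; play about 0.75 mm a side, 3 degrees), round 33 mm neck ending in a flat shoulder 118 mm above the origin, with the bayonet stud on it.
- stud_top (a point): Centre of the top of the steel bayonet stud, 20.5 mm above the shoulder, axes as the handle's. Stud 22.4 mm diameter (19 mm in the top 2 mm). Its rim has two slots, 48 degrees wide, centred 80 and 260 degrees anticlockwise (from above) of the handle's +x, through which the head's lugs pass down.
- handle_seat (a point): On the handle's axis, 3.5 mm above the shoulder: here is the centre of the head's underside when locked. With the head pushed to within 1 mm of the shoulder its lugs run clockwise under the rim, 80 degrees, to 0 and 180 degrees (stop 5 degrees beyond); there the spring lifts the head 3.5 mm off the shoulder into a pocket that locks it (play 5 degrees). It then carries the handle.
- thumb_switch (a point): Grey thumb switch standing out 3 mm on the -x side of the handle's neck, 98 mm above the foot.
- contact_pin (a joint): Spring-loaded brass pin, 9 mm diameter, on the handle's axis, 10 mm above the stud top. 0 = fully out, grows (m) as pressed down, to 0.009. The head meets it 7.5 mm above the shoulder; 0.004 when locked, 0.0075 when the head is fully down on the shoulder. Spring force 2.4 N at 0, 5.6 N locked, 8.4 N fully down.
- otoscope_head: Otoscope head, loose, 90 g, upright on the worktop, one of two heads there, told by its ear cone. Origin at the centre of its underside, z up, x towards the cone. Steel skirt 34 mm diameter, 23.5 high, bore 24.6 (27 in the lowest 2 mm). Two lugs 4.6 wide, 4 high inside at +x and -x, 8 mm above the underside. Goes on at the handle's yaw + 80 degrees; locked at the handle's yaw.
- head_flats (a point): Middle of the head's black body, on the head's axis, 47 mm above its underside: grip here from above, closing along the head's y across two flat sides 26 mm apart. The body is 36 mm long in x, 30 to 66 mm above the underside, with a small nipple on top to 74 mm and a steel-framed window on -x.
- ear_cone_tip (a point): Tip of the ear cone, 59 mm along +x of the otoscope head's axis, 49 mm above its underside.
- ophthalmoscope_head: Ophthalmoscope head, loose, upright on the same kind of skirt, no cone: a narrow tall black body ending in an upright disc, 101 mm high in all. Origin at the centre of its underside. A bystander: leave it.

How it is judged:
On the way, in this order (a step that is already met when the one before it is completed fails the run):
1. the otoscope head is pushed down over the stud against the spring pin (value of joint contact_pin above 0.006 m and distance between otoscope_head and handle_seat below 0.007 m), for 0.1 s.
2. the head is turned clockwise to its stop and risen into its locked seat, cone away from the thumb switch (x of ear_cone_tip in the frame of handle above 0.05 m and y of ear_cone_tip in the frame of handle between -0.012 and 0.012 m and distance between otoscope_head and handle_seat below 0.004 m and value of joint contact_pin between 0.0025 and 0.0055 m), for 0.1 s.
At the end, for the whole second after the job is handed in: Head locked on the handle (underside within 4 mm of seat, pin at 2.5 to 5.5 mm, cone within 12 mm of the side away from the switch), gripped by the head only; handle still, within 0.3 rad of upright, foot over 75 mm high, off the charger; ophthalmoscope head within 20 mm of its start, upright (all of step 2 and height (world z) of handle above 0.075 m and angle between handle's own z axis and vertical below 0.3 rad and contact force between the fingers and otoscope_head above 2 N and contact force between the fingers and handle below 0.2 N and contact force between handle and charger below 0.1 N and linear speed of handle below 0.03 m/s and distance of ophthalmoscope_head from where it was at the start of the episode below 0.02 m and angle between ophthalmoscope_head's own z axis and vertical below 0.2 rad); the arm keeps its last pose, push and grip.
It fails at once if the ophthalmoscope head is knocked over or shoved more than 20 mm (distance of ophthalmoscope_head from where it was at the start of the episode above 0.02 m or angle between ophthalmoscope_head's own z axis and vertical above 0.3 rad).
It also fails if it takes over 58 s, if anything falls off the work surface, if the arm or the gripper's body presses on something with over 40 N, if the wrist force passes 120 N, or if a joint passes its speed limit or range.

## Working session

There is one attempt and no reset: what is moved stays moved. The work goes in short steps, Python scripts to look and compute and a shell command to move; the robot and the scene stay as the last step left them, time stands still between calls to the robot, and variables do not carry over. Pictures are saved under pics/ and viewed, at most 10 in all, crops included, and the job is handed in when it is done.

```bash
mkdir -p pics; cat > h.py <<'E'
import numpy as np, cv2
from scipy.spatial.transform import Rotation as R
from workcell import manip
def ray(c,px):
    k=manip.get_calibration(c) if isinstance(c,str) else c
    K=np.array([[k['fx'],0,k['cx']],[0,k['fy'],k['cy']],[0,0,1]])
    u=cv2.undistortPoints(np.array([[px]],float),K,np.array(k['D'],float))[0,0]
    return np.array(k['xyz']),R.from_quat(k['orientation']).as_matrix()@np.array([u[0],-u[1],-1])
def atz(c,px,z):
    o,d=ray(c,px); return o+d*(z-o[2])/d[2]
def atd(c,px,dep):
    o,d=ray(c,px); return o+d*dep
def tcp():
    s=manip.get_obs(); return np.array(s['position']),R.from_quat(s['ee_rot'])
E
python3 - <<'E'
from h import *
s=manip.get_obs(); print({k:np.round(v,3) for k,v in s.items()})
for c in ['top','side','wrist']:
    p,d=manip.camera(c); cv2.imwrite(f'pics/{c}0.png',p[:,:,::-1]); k=manip.get_calibration(c)
    print(c,np.round(k['xyz'],3),np.round(R.from_quat(k['orientation']).as_matrix()[:,2],2),k['fx'])
    for t,z in [('charger',0),('handle',.014),('stud_top',.1525),('thumb_switch',.112),('otoscope_head',0),('head_flats',.047),('ear_cone_tip',.049),('ophthalmoscope_head',0)]:
        for r in manip.tip_of(t,c)[:2]:
            px=r['pixel']; print(c,t,round(r['p'],2),np.round(px,1),np.round(atz(c,px,z),4))
E
```

```text
{'clock': np.float64(0.0), 'joint_pos': array([-1.372,  0.333, -0.065,  1.461,  0.022,  1.35 , -0.089]), 'joint_velocities': array([ 0.001,  0.   , -0.001, -0.   , -0.002, -0.001,  0.001]), 'tau': array([ 0.0000e+00, -6.2545e+01,  4.9000e-02, -3.9161e+01,  1.6000e-02,
        1.0000e-02, -0.0000e+00]), 'position': array([0.137, 0.609, 0.245]), 'ee_rot': array([ 0.111,  0.994, -0.001, -0.   ]), 'ft_force': array([ 0.194,  0.079, -0.205]), 'torque': array([-0.024,  0.011, -0.009]), 'grasp_force': np.float64(0.0), 'grip_width': np.float64(1.0)}
top [ 0.357 -0.007  1.023] [-0.19  0.02  0.98] 448.3118619190287
top charger 0.85 [195.7 232. ] [0.5076 0.1896 0.    ]
top handle 0.65 [175.4 226.2] [0.5176 0.234  0.014 ]
top stud_top 0.62 [158.2 219.3] [0.5083 0.236  0.1525]
top thumb_switch 0.88 [161.5 233.7] [0.4856 0.2382 0.112 ]
top otoscope_head 0.93 [387.4 236.3] [ 0.5097 -0.2542  0.    ]
top head_flats 0.72 [392.8 231.6] [ 0.5135 -0.2551  0.047 ]
top ear_cone_tip 0.61 [378.8 214.6] [ 0.5508 -0.2237  0.049 ]
top ophthalmoscope_head 0.81 [330.  239.7] [ 0.4983 -0.1202  0.    ]
side [ 0.434 -0.76   0.558] [-0.11 -0.86  0.51] 389.43354003869763
side charger 0.69 [253.4 211.4] [0.5075 0.1937 0.    ]
side handle 0.94 [250.1 198.7] [0.5036 0.245  0.014 ]
side handle 0.17 [264.7 287.5] [ 0.4966 -0.1465  0.014 ]
side stud_top 0.54 [250.8 155.2] [0.5116 0.2392 0.1525]
side thumb_switch 0.58 [244.7 168.1] [0.4933 0.2468 0.112 ]
side otoscope_head 0.76 [278.3 332.1] [ 0.5073 -0.2586  0.    ]
side head_flats 0.92 [278.5 313.5] [ 0.5084 -0.2573  0.047 ]
side ear_cone_tip 0.62 [296.4 295.1] [ 0.5492 -0.2173  0.049 ]
wrist [0.058 0.627 0.373] [-0.31  0.07  0.95] 378.7517795639049
```

```bash
python3 - <<'E'
import cv2,numpy as np
t=cv2.imread('pics/top0.png')[150:300,110:430]; s=cv2.imread('pics/side0.png')
cv2.imwrite('pics/a.png',cv2.resize(t,None,fx=2.5,fy=2.5,interpolation=cv2.INTER_CUBIC))
E
```

```text
(no output)
```

View pics/a.png

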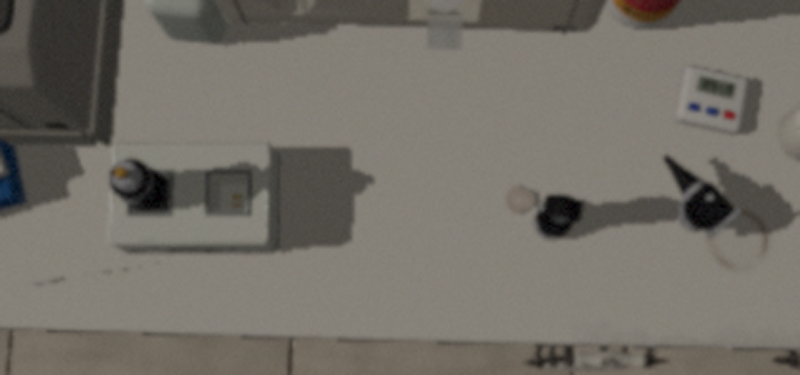

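View pics/side0.png

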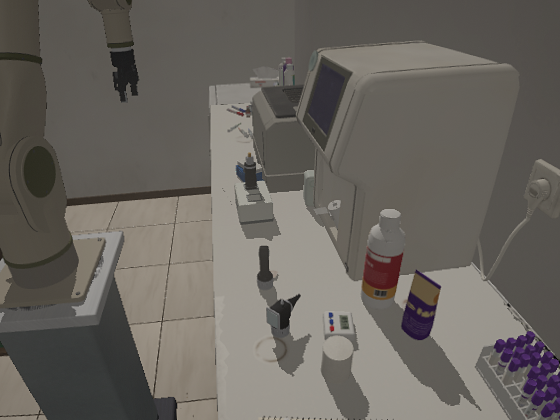

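```bash
cat >> h.py <<'E'
def go(pos,yaw):
    p,r=tcp(); y=np.array([np.cos(np.radians(yaw)),np.sin(np.radians(yaw)),0]); z=np.array([0,0,-1.])
    Rd=R.from_matrix(np.c_[np.cross(y,z),y,z])
    return np.round(np.r_[r.inv().apply(np.array(pos)-p)/.05,np.degrees((r.inv()*Rd).as_rotvec())/8],3)
E
python3 -m pendant '[[-0.8,-0.6,-0.2,0,0,0.8,1],[-1.6,-1.2,-0.4,0,0,1.6,1],[-2.4,-1.8,-0.6,0,0,2.4,1],[-3.2,-2.4,-0.8,0,0,3.2,1],[-4.0,-3.0,-1,0,0,4,1],[-4.8,-3.6,-1,0,0,4.8,1],[-5.6,-4.2,-1,0,0,5.6,1],[-6.4,-4.8,-1,0,0,6.4,1],[-7.1,-5.3,-1,0,0,7.2,1],[-7.6,-5.6,-1,0,0,8,1]]'
python3 - <<'E'
from h import *
p,r=tcp();print(p,r.as_matrix()[:,1]);print(go([.47,-.2,.25],-50))
# charger yaw: from top rim of charger in image via trace + depth
p,d=manip.camera('top'); k=manip.get_calibration('top')
r=manip.trace('charger','top')[0]; v,u=np.nonzero(r['pixels']); P=np.array([atd(k,(a,b),d[b,a]) for a,b in zip(u,v) if d[b,a]>0])
T=P[abs(P[:,2]-.06)<.004]; print(r['p'],len(T)); print(cv2.minAreaRect((T[:,:2]*1000).astype(np.float32)))
print(np.median(T[:,2]))
E
```

```text
clock: 2.6
position: [0.4478, 0.251, 0.2956]
ee_rot: [0.623, 0.782, 0.0, 0.0]
ft_force: [0.7, -0.1, 0.6]
grip_width: 0.998
grasp_force: 0.0
[0.44782324 0.25100991 0.2956334 ] [9.74518596e-01 2.24305863e-01 6.20702406e-04]
[-8.890e+00 -1.592e+00  9.090e-01  3.000e-03 -4.000e-03  7.870e+00]
0.81 2013
((508.7406921386719, 200.73031616210938), (91.14850616455078, 141.17819213867188), 1.5818548202514648)
0.05982191309392382
```

```bash
python3 -m pendant '[[-0.8,-0.2,0,0,0,0.8,1],[-1.8,-0.3,0,0,0,1.6,1],[-2.8,-0.5,0,0,0,2.4,1],[-3.8,-0.7,0,0,0,3.2,1],[-4.8,-0.9,0,0,0,4,1],[-5.8,-1.1,0,0,0,4.8,1],[-6.8,-1.3,0.2,0,0,5.6,1],[-7.8,-1.4,0.4,0,0,6.4,1],[-8.6,-1.5,0.6,0,0,7.2,1],[-8.9,-1.6,0.8,0,0,7.9,1]]'
python3 - <<'E'
from h import *
print(go([.51,-.255,.15],-50))
p,d=manip.camera('wrist'); k=manip.get_calibration('wrist'); cv2.imwrite('pics/w1.png',p[:,:,::-1])
for t,z in [('otoscope_head',0),('head_flats',.047),('ear_cone_tip',.049),('ophthalmoscope_head',0)]:
    for r in manip.tip_of(t,'wrist')[:1]: print(t,round(r['p'],2),np.round(r['pixel'],1),np.round(atz(k,r['pixel'],z),4))
for r in manip.trace('otoscope_head','wrist')[:1]:
    v,u=np.nonzero(r['pixels']); P=np.array([atd(k,(a,b),d[b,a]) for a,b in zip(u,v) if d[b,a]>0])
    print(len(P)); np.save('P.npy',P)
    T=P[abs(P[:,2]-.066)<.003]; print(r['p'],len(T),cv2.minAreaRect((T[:,:2]*1000).astype(np.float32)))
E
```

```text
clock: 3.95
position: [0.471, -0.2001, 0.2551]
ee_rot: [0.94, 0.341, 0.0, 0.0]
ft_force: [0.1, 0.7, -0.3]
grip_width: 1.003
grasp_force: 0.0
[-1.040e-01  1.341e+00  2.103e+00  4.000e-03  1.000e-03 -1.800e-02]
otoscope_head 0.69 [348.5 172.4] [ 0.5101 -0.2578  0.    ]
head_flats 0.56 [354.9 185.9] [ 0.5074 -0.2575  0.047 ]
ear_cone_tip 0.73 [356.  116.1] [ 0.5534 -0.2154  0.049 ]
ophthalmoscope_head 0.73 [240.7  91.1] [ 0.5028 -0.1235  0.    ]
```

View pics/w1.png

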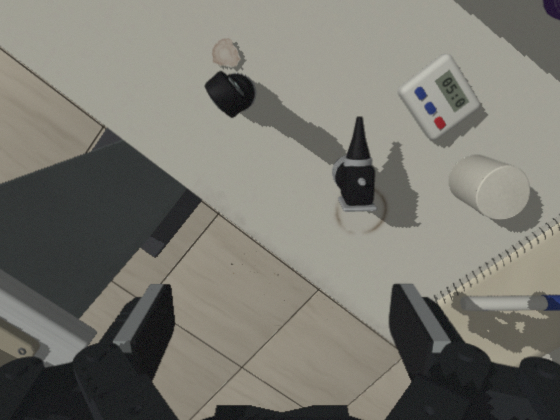

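```bash
python3 -m pendant '[[-0.2,0.4,0.2,0,0,0,1],[-0.4,0.8,0.4,0,0,0,1],[-0.6,1.2,0.7,0,0,0,1],[-0.8,1.4,1,0,0,0,1],[-0.8,1.4,1,0,0,0,1],[-0.8,1.4,1,0,0,0,1],[-0.8,1.4,1,0,0,0,1],[-0.8,1.4,1,0,0,0,1],[-0.8,1.4,1,0,0,0,1],[-0.8,1.4,1,0,0,0,1]]' 20
python3 - <<'E'
from h import *
p,d=manip.camera('wrist'); k=manip.get_calibration('wrist'); cv2.imwrite('pics/w2.png',p[:,:,::-1])
for t,z in [('otoscope_head',0),('head_flats',.047),('ear_cone_tip',.049)]:
    for r in manip.tip_of(t,'wrist')[:1]: print(t,round(r['p'],2),np.round(r['pixel'],1),np.round(atz(k,r['pixel'],z),4))
v,u=np.nonzero(d>0); u,v=u[::1],v[::1]
K=np.array([[k['fx'],0,k['cx']],[0,k['fy'],k['cy']],[0,0,1]])
n=cv2.undistortPoints(np.c_[u,v].astype(float)[:,None],K,np.array(k['D'],float))[:,0]
P=(np.c_[n[:,0],-n[:,1],-np.ones(len(n))]*d[v,u][:,None])@R.from_quat(k['orientation']).as_matrix().T+k['xyz']
near=np.hypot(P[:,0]-.51,P[:,1]+.256)<.085
for lo,hi in [(.061,.068),(.03,.06),(.069,.078),(.003,.022)]:
    m=near&(P[:,2]>lo)&(P[:,2]<hi); T=P[m]
    if len(T)>5: print(lo,hi,len(T),cv2.minAreaRect((T[:,:2]*1000).astype(np.float32)),T.mean(0).round(4),np.median(T[:,2]))
m=near&(P[:,2]>.061)&(P[:,2]<.068)
if m.any(): print('px',u[m].min(),u[m].max(),v[m].min(),v[m].max())
E
```

```text
clock: 5.5
position: [0.4855, -0.2777, 0.2053]
ee_rot: [0.939, 0.343, 0.0, -0.0]
ft_force: [-0.0, 0.3, -0.7]
grip_width: 1.004
grasp_force: 0.0
otoscope_head 0.81 [279.5 139.2] [ 0.5119 -0.2538  0.    ]
head_flats 0.75 [280.5 151. ] [ 0.5108 -0.2561  0.047 ]
ear_cone_tip 0.96 [277.8  66.6] [ 0.5554 -0.216   0.049 ]
0.061 0.068 1876 ((512.2997436523438, -255.42665100097656), (45.0931282043457, 29.115467071533203), 41.983123779296875) [ 0.511  -0.257   0.0645] 0.06460092459543701
0.03 0.06 1207 ((527.8071899414062, -243.3311767578125), (76.83776092529297, 29.64720344543457), 40.378231048583984) [ 0.5364 -0.2347  0.0542] 0.05420870669477945
0.069 0.078 44 ((517.3276977539062, -251.50706481933594), (4.111099720001221, 4.9394211769104), 66.40998077392578) [ 0.5173 -0.2514  0.072 ] 0.07219414000883906
0.003 0.022 174 ((547.0328979492188, -262.7919616699219), (33.2665901184082, 94.53168487548828), 78.61851501464844) [ 0.5859 -0.2696  0.0129] 0.013921597928650387
px 262 302 120 183
```

View pics/w2.png

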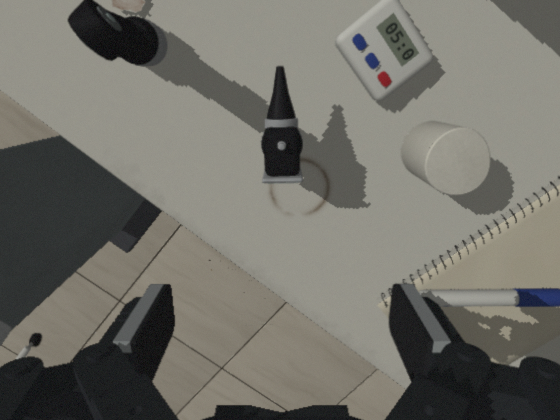

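```bash
python3 -m pendant '[[0.4,0,0.5,0,0,-0.1,1],[0.68,0,1,0,0,-0.19,1],[0.68,0,1.7,0,0,-0.19,1],[0.68,0,2.4,0,0,-0.19,1],[0.68,0,3,0,0,-0.19,1],[0.68,0,3.2,0,0,-0.19,1],[0.68,0,3.2,0,0,-0.19,0.2],[0.68,0,3.2,0,0,-0.19,-0.3],[0.68,0,3.2,0,0,-0.19,-0.6],[0.68,0,3.2,0,0,-0.19,-1]]' 50
python3 -m pendant '[[0,0,0,0,0,0,-1],[0,0,0,0,0,0,-1],[0,0,0,0,0,0,-1],[0,0,0,0,0,0,-1],[0,0,-0.1,0,0,0,-1],[0,0,-0.5,0,0,0,-1],[0,0,-1,0,0,0,-1],[0,0,-2,0,0,0,-1],[0,0,-3,0,0,0,-1],[0,0,-4,0,0,0,-1]]' 50
python3 - <<'E'
from h import *
p,d=manip.camera('wrist'); cv2.imwrite('pics/w3.png',p[:,:,::-1])
print(tcp()[0],go([.47,0.0,.29],-30))
E
```

```text
clock: 6.95
position: [0.5122, -0.2561, 0.0462]
ee_rot: [0.935, 0.355, 0.001, 0.0]
ft_force: [-0.8, 0.7, 7.3]
grip_width: 0.297
grasp_force: 49.7
clock: 8.2
position: [0.511, -0.2562, 0.2481]
ee_rot: [0.935, 0.355, 0.0, 0.0]
ft_force: [0.1, -0.2, -1.5]
grip_width: 0.296
grasp_force: 49.2
[ 0.51301101 -0.25778305  0.2546348 ] [ 2.778 -4.425 -0.726  0.057 -0.026 -2.309]
```

View pics/w3.png

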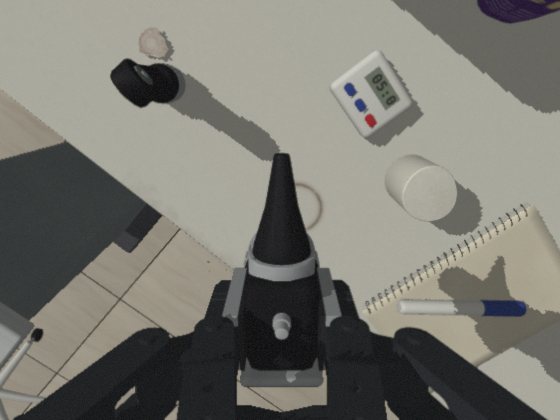

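```bash
cat >> h.py <<'E'
def cloud(c):
    p,d=manip.camera(c); k=manip.get_calibration(c); v,u=np.nonzero(d>0)
    K=np.array([[k['fx'],0,k['cx']],[0,k['fy'],k['cy']],[0,0,1]])
    n=cv2.undistortPoints(np.c_[u,v].astype(float)[:,None],K,np.array(k['D'],float))[:,0]
    return (np.c_[n[:,0],-n[:,1],-np.ones(len(n))]*d[v,u][:,None])@R.from_quat(k['orientation']).as_matrix().T+k['xyz'],p
E
python3 - <<'E'
from h import *
P=np.r_[cloud('top')[0],cloud('side')[0]]
for y in np.arange(-.3,.4,.1):
    q=P[(abs(P[:,1]-y)<.05)&(P[:,2]>.1)&(P[:,2]<.5)&(P[:,0]>.57)]
    if len(q): print(round(y,1),len(q),np.percentile(q[:,0],[0,2]).round(3),q[q[:,0]<np.percentile(q[:,0],3)][:,2].mean().round(3))
print(go([.5078,.235,.255],-8.4))
E
```

```text
-0.3 5862 [0.743 0.749] 0.112
-0.2 34945 [0.627 0.651] 0.31
-0.1 17151 [0.623 0.628] 0.279
0.0 14076 [0.625 0.628] 0.28
0.1 12369 [0.625 0.629] 0.282
0.2 5961 [0.625 0.631] 0.285
0.3 9605 [0.57  0.577] 0.197
[ 6.461 -7.417 -0.134  0.037 -0.013 -5.002]
```

```bash
python3 - <<'E'
from h import *
P=np.r_[cloud('top')[0],cloud('side')[0]]
for y in np.arange(.12,.42,.03):
    o=[]
    for z in np.arange(.1,.5,.05):
        q=P[(abs(P[:,1]-y)<.015)&(abs(P[:,2]-z)<.025)&(P[:,0]>.545)]
        o.append((round(np.percentile(q[:,0],2),3)) if len(q)>5 else None)
    print(round(y,2),o)
E
```

```text
0.12 [np.float64(0.685), np.float64(0.679), np.float64(0.68), np.float64(0.627), np.float64(0.627), np.float64(0.641), np.float64(0.654), np.float64(0.673)]
0.15 [np.float64(0.677), np.float64(0.678), np.float64(0.679), np.float64(0.628), np.float64(0.627), np.float64(0.641), np.float64(0.653), np.float64(0.665)]
0.18 [np.float64(0.664), np.float64(0.676), np.float64(0.677), np.float64(0.627), np.float64(0.627), np.float64(0.641), np.float64(0.654), np.float64(0.669)]
0.21 [np.float64(0.66), None, None, None, np.float64(0.632), np.float64(0.646), np.float64(0.66), np.float64(0.679)]
0.24 [np.float64(0.662), None, None, None, None, None, None, np.float64(0.986)]
0.27 [None, None, None, None, None, None, None, np.float64(0.986)]
0.3 [np.float64(0.56), np.float64(0.562), np.float64(0.564), np.float64(0.598), None, None, None, np.float64(0.985)]
0.33 [np.float64(0.559), np.float64(0.559), np.float64(0.562), np.float64(0.595), None, None, None, np.float64(0.985)]
0.36 [np.float64(0.559), np.float64(0.561), np.float64(0.563), np.float64(0.594), None, None, None, np.float64(0.986)]
0.39 [np.float64(0.559), np.float64(0.561), np.float64(0.563), np.float64(0.595), None, None, np.float64(0.986), np.float64(0.986)]
```

```bash
python3 -m pendant '[[0.5,-0.7,0,0,0,-0.5,-1],[1.1,-1.5,-0.1,0,0,-1,-1],[1.8,-2.3,-0.1,0,0,-1.5,-1],[2.5,-3,-0.1,0,0,-2,-1],[3.2,-3.8,-0.1,0,0,-2.5,-1],[3.9,-4.5,-0.1,0,0,-3,-1],[4.6,-5.3,-0.1,0,0,-3.5,-1],[5.3,-6.1,-0.1,0,0,-4,-1],[6,-6.9,-0.1,0,0,-4.5,-1],[6.46,-7.42,-0.13,0,0,-5,-1]]'
python3 - <<'E'
from h import *
print(tcp()[0],go([.5078,.235,.26],-8.4),manip.get_obs()['joint_pos'].round(2))
p,d=manip.camera('wrist'); cv2.imwrite('pics/w4.png',p[:,:,::-1])
k=manip.get_calibration('wrist')
for t,z in [('ear_cone_tip',.26-.0462+.049),('head_flats',.261),('stud_top',.1525),('thumb_switch',.112)]:
    for r in manip.tip_of(t,'wrist')[:1]: print(t,round(r['p'],2),np.round(r['pixel'],1),np.round(atz(k,r['pixel'],z),4))
for c in ('top','side'):
    P,p=cloud(c); cv2.imwrite(f'pics/{c}4.png',p[:,:,::-1])
    r=manip.tip_of('stud_top',c)[:1]
    for q in r: print(c,q['p'],atz(c,q['pixel'],.1525).round(4))
    # stud/neck cloud
    m=(np.hypot(P[:,0]-.508,P[:,1]-.235)<.025)
    for lo,hi in((.07,.11),(.134,.151),(.151,.156)):
        T=P[m&(P[:,2]>lo)&(P[:,2]<hi)]
        if len(T)>5: print(lo,len(T),T.min(0).round(4),T.max(0).round(4))
E
```

```text
clock: 9.7
position: [0.5052, 0.2384, 0.2501]
ee_rot: [0.755, 0.655, -0.001, -0.0]
ft_force: [0.6, -0.2, -0.7]
grip_width: 0.298
grasp_force: 49.5
[0.50521928 0.23844293 0.25014091] [-0.061  0.06  -0.197 -0.018  0.013  0.035] [-0.94  0.19  0.48  1.65 -0.09  1.32 -0.59]
ear_cone_tip 0.58 [279.8 155.1] [0.5121 0.3035 0.2628]
head_flats 0.59 [281.9 305.9] [0.5056 0.2496 0.261 ]
thumb_switch 0.61 [261.1 207.3] [0.4886 0.24   0.112 ]
top 0.65 [0.5022 0.2389 0.1525]
0.07 89 [0.4921 0.2198 0.0702] [0.5232 0.2452 0.1093]
0.134 48 [0.4937 0.2222 0.1341] [0.5175 0.2401 0.1509]
0.151 34 [0.4972 0.2242 0.151 ] [0.5167 0.24   0.1552]
side 0.76 [0.5037 0.246  0.1525]
0.07 144 [0.487  0.2165 0.0704] [0.5216 0.2434 0.1096]
0.134 50 [0.4951 0.2231 0.1344] [0.517  0.2398 0.1506]
0.151 16 [0.4976 0.2247 0.1513] [0.5143 0.2383 0.1557]
```

View pics/w4.png

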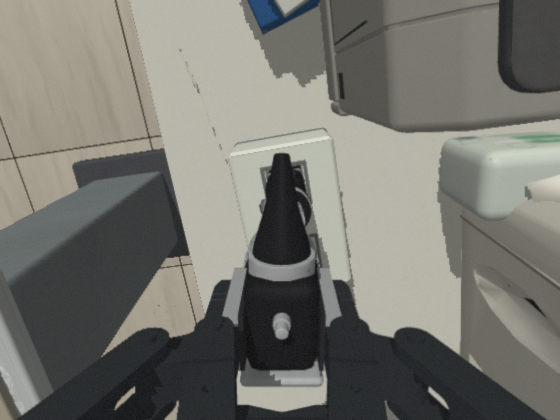

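```bash
python3 - <<'E'
from h import *
from scipy.optimize import least_squares
p,r=tcp(); P,im=cloud('wrist'); Q=r.inv().apply(P-p)*1000
near=(abs(Q[:,0])<75)&(abs(Q[:,1])<16)
print(p)
for lo,hi in[(-26,-14),(-22,-16),(-14,6)]:
    m=near&(Q[:,2]>lo)&(Q[:,2]<hi); T=Q[m]; print(lo,len(T),T.min(0).round(1),T.max(0).round(1),T.mean(0).round(1))
for x in range(-36,75,6):
    T=Q[near&(abs(Q[:,0]-x)<3)&(Q[:,2]<20)]
    if len(T): print(x,len(T),T[:,2].min().round(1),np.median(T[:,2]).round(1),T[:,1].min().round(1),T[:,1].max().round(1))
for c in('top','side'):
    P,_=cloud(c); m=np.hypot(P[:,0]-.507,P[:,1]-.2345)<.03
    for lo,hi,rad in((.136,.150,11.2),(.1,.13,16.5)):
        T=P[m&(P[:,2]>lo)&(P[:,2]<hi)][:,:2]*1000
        f=least_squares(lambda a:np.hypot(T[:,0]-a[0],T[:,1]-a[1])-rad,[507,225+rad],loss='soft_l1',f_scale=.5); print(c,lo,len(T),f.x.round(1),np.abs(f.fun).mean().round(2))
    P2=P[(abs(P[:,0]-.507)<.012)&(abs(P[:,1]-.2345)<.012)&(P[:,2]>.12)&(P[:,2]<.175)]; print(np.percentile(P2[:,2],[50,90,100]).round(4))
E
```

```text
[0.50680372 0.23476807 0.2517396 ]
-26 9045 [-21.3 -16.  -26. ] [ 24.3  16.  -14. ] [  0.7   0.1 -18.8]
-22 7208 [-21.3 -16.  -22. ] [ 19.  16. -16.] [ -0.8   0.1 -18.7]
-14 5845 [-18.1 -16.  -14. ] [59.9 16.   6. ] [31.9  0.  -8. ]
-24 4 -19.4 -19.3 -10.1 12.5
-18 1516 -22.0 -19.5 -14.9 15.1
-12 856 -23.3 -18.6 -14.8 15.1
-6 1393 -40.0 -18.9 -14.7 14.9
0 1301 -49.0 -18.9 -14.6 14.8
6 1668 -60.3 -19.5 -15.9 15.9
12 3958 -64.4 -21.0 -16.0 16.0
18 4637 -69.2 -55.9 -16.0 16.0
24 1266 -15.8 -11.3 -12.3 12.0
30 1000 -13.8 -9.8 -9.8 10.0
36 830 -11.2 -8.2 -8.3 8.3
42 622 -9.4 -6.6 -6.4 6.6
48 517 -8.6 -5.7 -4.9 5.1
54 399 -7.5 -4.8 -3.8 4.0
60 178 -6.1 -4.0 -2.8 2.9
top 0.136 34 [508.3 236.1] 1.25
top 0.1 75 [507.5 236.1] 1.04
[0.1445 0.1542 0.1631]
side 0.136 39 [507.1 237.4] 1.82
side 0.1 120 [506.  235.5] 1.3
[0.1418 0.1542 0.1623]
```

```bash
python3 -m pendant '[[0.02,0.01,0.2,0,0,0,-1],[0.02,0.01,0.4,0,0,0,-1],[0.02,0.01,0.6,0,0,0,-1],[0.02,0.01,0.7,0,0,0,-1],[0.02,0.01,0.8,0,0,0,-1],[0.02,0.01,0.9,0,0,0,-1],[0.02,0.01,1,0,0,0,-1],[0.02,0.01,1.1,0,0,0,-1],[0.02,0.01,1.1,0,0,0,-1],[0.02,0.01,1.1,0,0,0,-1]]' 60
python3 - <<'E'
from h import *
print(tcp()[0],manip.get_obs()['ft_force'].round(1),go([.5075,.2355,.192],-8.4))
p,d=manip.camera('side'); cv2.imwrite('pics/s5.png',cv2.resize(p[110:240,190:330,::-1],None,fx=4,fy=4,interpolation=cv2.INTER_CUBIC))
E
```

```text
clock: 11.55
position: [0.5074, 0.2369, 0.1969]
ee_rot: [0.757, 0.653, 0.0, -0.0]
ft_force: [-0.3, -0.6, -1.0]
grip_width: 0.295
grasp_force: 60.8
[0.50736074 0.23690595 0.1969367 ] [-0.3 -0.6 -1. ] [-0.027  0.007  0.099  0.001 -0.001  0.001]
```

View pics/s5.png

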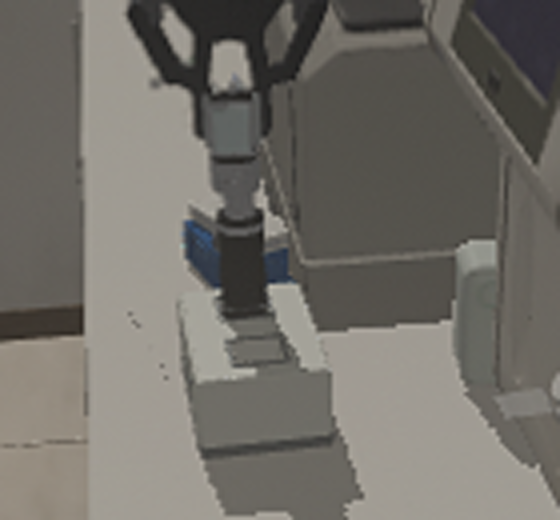

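```bash
python3 -m pendant '[[-0.02,0,0.02,0,0,0,-1],[-0.02,0,0.04,0,0,0,-1],[-0.02,0,0.06,0,0,0,-1],[-0.02,0,0.08,0,0,0,-1],[-0.02,0,0.1,0,0,0,-1],[-0.02,0,0.11,0,0,0,-1],[-0.02,0,0.12,0,0,0,-1],[-0.02,0,0.13,0,0,0,-1],[-0.02,0,0.14,0,0,0,-1],[-0.02,0,0.14,0,0,0,-1]]'
python3 -c "
from h import *
print(tcp()[0],manip.get_obs()['ft_force'].round(1),manip.get_obs()['torque'].round(2))"
```

```text
clock: 12.85
position: [0.5071, 0.2359, 0.1898]
ee_rot: [0.757, 0.654, 0.0, -0.0]
ft_force: [-0.4, -0.3, -1.5]
grip_width: 0.298
grasp_force: 61.0
[0.50710741 0.2359023  0.18977315] [-0.4 -0.3 -1.5] [-0.02 -0.03  0.02]
```

```bash
python3 -m pendant '[[0,0,0.02,0,0,0,-1],[0,0,0.04,0,0,0,-1],[0,0,0.06,0,0,0,-1],[0,0,0.08,0,0,0,-1],[0,0,0.1,0,0,0,-1],[0,0,0.12,0,0,0,-1],[0,0,0.14,0,0,0,-1],[0,0,0.16,0,0,0,-1],[0,0,0.16,0,0,0,-1],[0,0,0.16,0,0,0,-1]]'
python3 -c "
from h import *
print(tcp()[0],manip.get_obs()['ft_force'].round(1),manip.get_obs()['torque'].round(2))"
```

```text
clock: 14.1
position: [0.5072, 0.2359, 0.1819]
ee_rot: [0.757, 0.654, 0.0, -0.0]
ft_force: [-0.3, -0.3, 4.1]
grip_width: 0.295
grasp_force: 61.4
[0.50722561 0.23593515 0.18194196] [-0.3 -0.3  4.1] [-0.16 -0.14 -0.04]
```

```bash
python3 -m pendant '[[0,0,0.02,0,0,0,-1],[0,0,0.03,0,0,0,-1],[0,0,0.04,0,0,0,-1],[0,0,0.05,0,0,0,-1],[0,0,0.06,0,0,0,-1],[0,0,0.07,0,0,0,-1],[0,0,0.07,0,0,0,-1],[0,0,0.07,0,0,0,-1],[0,0,0.07,0,0,0,-1],[0,0,0.07,0,0,0,-1]]'
python3 -c "
from h import *
print(tcp()[0],manip.get_obs()['ft_force'].round(1),manip.get_obs()['torque'].round(2))"
```

```text
clock: 15.35
position: [0.5074, 0.236, 0.1787]
ee_rot: [0.757, 0.653, 0.0, 0.0]
ft_force: [0.4, -0.9, 6.3]
grip_width: 0.295
grasp_force: 61.7
[0.5074462  0.23597648 0.17870552] [ 0.4 -0.9  6.3] [-0.2  -0.15  0.02]
```

```bash
python3 -m pendant '[[0,0,0.01,0,0,0,-1],[0,0,0.02,0,0,0,-1],[0,0,0.03,0,0,0,-1],[0,0,0.03,0,0,0,-1],[0,0,0.03,0,0,0,-1],[0,0,0.03,0,0,0,-1],[0,0,0.03,0,0,0,-1],[0,0,0.03,0,0,0,-1],[0,0,0.03,0,0,0,-1],[0,0,0.03,0,0,0,-1]]' 80
python3 -c "
from h import *
print(tcp()[0],manip.get_obs()['ft_force'].round(1),manip.get_obs()['torque'].round(2))"
```

```text
clock: 16.6
position: [0.508, 0.236, 0.1783]
ee_rot: [0.757, 0.653, 0.001, 0.0]
ft_force: [-0.6, -1.1, 15.4]
grip_width: 0.292
grasp_force: 81.9
[0.507982   0.23604871 0.17834191] [-0.6 -1.1 15.4] [-0.52  0.31 -0.05]
```

```bash
python3 -m pendant '[[0,0,0,0,0,0.5,-1],[0,0,0,0,0,1,-1],[0,0,0,0,0,1.6,-1],[0,0,0,0,0,2.2,-1],[0,0,0,0,0,2.8,-1],[0,0,0,0,0,3.4,-1],[0,0,0,0,0,4,-1],[0,0,0,0,0,4.6,-1],[0,0,0,0,0,5,-1],[0,0,0,0,0,5,-1]]'
python3 -c "
from h import *
print(tcp()[0],manip.get_obs()['ft_force'].round(1),manip.get_obs()['torque'].round(2),go([.508,.236,.178],-92))"
```

```text
clock: 17.85
position: [0.5083, 0.2361, 0.1783]
ee_rot: [0.935, 0.355, 0.002, -0.0]
ft_force: [0.2, -1.3, 14.1]
grip_width: 0.295
grasp_force: 81.7
[0.508325   0.23608353 0.17832668] [ 0.2 -1.3 14.1] [-0.44 -0.18 -0.02] [-6.000e-03 -3.000e-03  7.000e-03 -3.000e-03 -2.200e-02  5.444e+00]
```

```bash
python3 -m pendant '[[0,0,0,0,0,0.6,-1],[0,0,0,0,0,1.2,-1],[0,0,0,0,0,1.8,-1],[0,0,0,0,0,2.4,-1],[0,0,0,0,0,3,-1],[0,0,0,0,0,3.6,-1],[0,0,0,0,0,4.2,-1],[0,0,0,0,0,4.7,-1],[0,0,0,0,0,5.1,-1],[0,0,0,0,0,5.4,-1]]'
python3 -c "
from h import *
r=tcp()[1].as_matrix()[:,1]
print(tcp()[0],manip.get_obs()['ft_force'].round(1),manip.get_obs()['torque'].round(2),np.degrees(np.arctan2(r[1],r[0])))"
```

```text
clock: 19.1
position: [0.5084, 0.236, 0.1784]
ee_rot: [1.0, -0.015, 0.001, -0.001]
ft_force: [1.4, -1.9, 14.7]
grip_width: 0.291
grasp_force: 81.7
[0.50839048 0.23602507 0.17835097] [ 1.4 -1.9 14.7] [-0.58 -0.1   0.18] -91.69107468947468
```

```bash
python3 -m pendant '[[0,0,0,0,0,0.2,-1],[0,0,0,0,0,0.3,-1],[0,0,0,0,0,0.3,-1],[0,0,-0.02,0,0,0.2,-1],[0,0,-0.04,0,0,0.2,-1],[0,0,-0.06,0,0,0.2,-1],[0,0,-0.08,0,0,0.2,-1],[0,0,-0.09,0,0,0.2,-1],[0,0,-0.1,0,0,0.2,-1],[0,0,-0.1,0,0,0.2,-1]]'
python3 - <<'E'
from h import *
r=tcp()[1].as_matrix()[:,1]
print(tcp()[0],manip.get_obs()['ft_force'].round(1),manip.get_obs()['torque'].round(2),np.degrees(np.arctan2(r[1],r[0])))
p,d=manip.camera('wrist'); cv2.imwrite('pics/w6.png',p[:,:,::-1])
E
```

```text
clock: 20.35
position: [0.5071, 0.2359, 0.1818]
ee_rot: [1.0, -0.028, -0.0, -0.0]
ft_force: [0.8, -0.0, 3.2]
grip_width: 0.293
grasp_force: 80.2
[0.50707882 0.23591018 0.18175495] [ 0.8 -0.   3.2] [-0.11 -0.15  0.04] -93.18397933497715
```

View pics/w6.png

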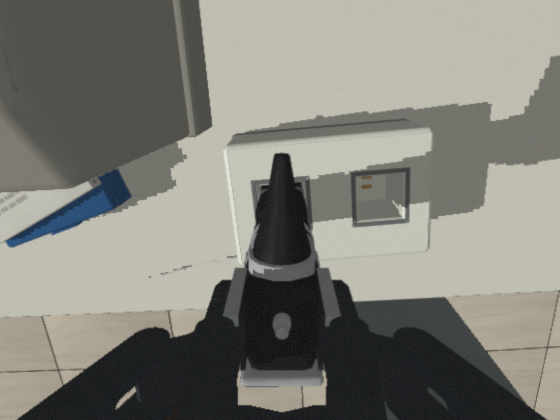

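```bash
python3 -m pendant '[[0,0,-0.01,0,0,0,-1],[0,0,-0.02,0,0,0,-1],[0,0,-0.04,0,0,-0.1,-1],[0,0,-0.06,0,0,-0.1,-1],[0,0,-0.08,0,0,-0.2,-1],[0,0,-0.12,0,0,-0.2,-1],[0,0,-0.16,0,0,-0.2,-1],[0,0,-0.2,0,0,-0.2,-1],[0,0,-0.2,0,0,-0.2,-1],[0,0,-0.2,0,0,-0.2,-1]]'
python3 -c "
from h import *
print(tcp()[0],manip.get_obs()['ft_force'].round(1),manip.get_obs()['torque'].round(2))"
```

```text
clock: 21.65
position: [0.5071, 0.2359, 0.1918]
ee_rot: [1.0, -0.014, 0.0, -0.0]
ft_force: [0.4, -0.3, -2.9]
grip_width: 0.294
grasp_force: 79.2
[0.50714352 0.23591399 0.19182668] [ 0.4 -0.3 -2.9] [-0.08 -0.14 -0.04]
```

```bash
python3 -m pendant '[[0,0,-0.1,0,0,0,-1],[0,0,-0.25,0,0,0,-1],[0,0,-0.45,0,0,0,-1],[0,0,-0.65,0,0,0,-1],[0,0,-0.85,0,0,0,-1],[0,0,-1.05,0,0,0,-1],[0,0,-1.25,0,0,0,-1],[0,0,-1.45,0,0,0,-1],[0,0,-1.6,0,0,0,-1],[0,0,-1.7,0,0,0,-1]]'
python3 -m pendant '[[0,0,-0.05,0,0,0,-1],[0,0,-0.1,0,0,0,-1],[0,0,-0.1,0,0,0,-1],[0,0,-0.1,0,0,0,-1],[0,0,-0.1,0,0,0,-1],[0,0,-0.1,0,0,0,-1],[0,0,-0.1,0,0,0,-1],[0,0,-0.1,0,0,0,-1],[0,0,-0.1,0,0,0,-1],[0,0,-0.1,0,0,0,-1]]'
python3 - <<'E'
from h import *
print(manip.get_obs()['ft_force'].round(1))
p,d=manip.camera('side'); cv2.imwrite('pics/s7.png',cv2.resize(p[80:240,180:340,::-1],None,fx=3.5,fy=3.5,interpolation=cv2.INTER_CUBIC))
E
```

```text
clock: 22.9
position: [0.5072, 0.2359, 0.2773]
ee_rot: [1.0, -0.014, 0.0, -0.0]
ft_force: [-0.6, 0.5, -2.5]
grip_width: 0.295
grasp_force: 79.2
clock: 24.15
position: [0.5071, 0.2359, 0.2818]
ee_rot: [1.0, -0.014, 0.0, -0.0]
ft_force: [0.2, 1.6, -2.9]
grip_width: 0.294
grasp_force: 79.2
[ 0.2  1.6 -2.9]
```

View pics/s7.png

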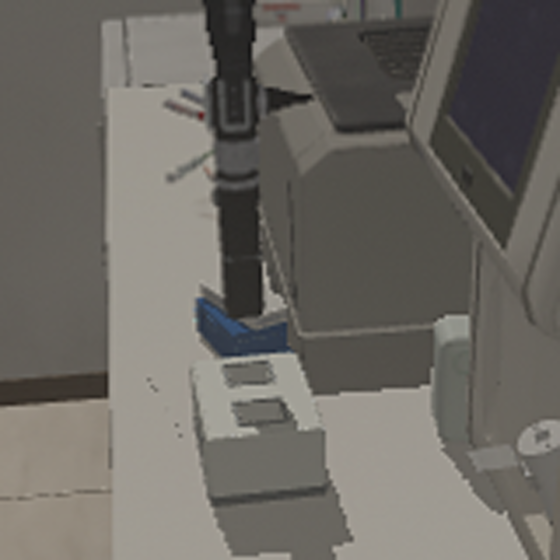

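The complete otoscope hangs upright from the head: its foot is at about (242,312), well above the charger wells, and the cone points to +x.

```bash
python3 -c "
from workcell import manip
print(manip.hand_in())"
```

```text
the job is handed in; nothing more can be done
None
```

The otoscope head is fitted and locked on the handle, the complete otoscope is held upright and still with its foot about 0.11 m above the worktop, clear of the charger, and the job was handed in at about 24 s; no verdict was returned.

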